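Register a flat-edged disc against the sliding bar of an alignment jig

TASK

Turn the flat-edged metal disc on the hub pin of its jig until its straight edge faces the jig's alignment bar, then slide the bar up until it lies flush against that straight edge along its whole length. Leave the disc lying flat on the jig with the bar against it, and do not disturb the bottle, spool, tape roll and calipers near by.

Things in the scene. Friction and masses are not known exactly. Their poses are not given: they have to be found in the camera images.
- jig: the fixed grey jig: a flat plate 150 mm (x) by 240 mm (y), 14 mm thick. Origin: on the axis of the hub pin (16 mm diameter, standing up to 32 mm above the plate's underside), at the plate's underside; z up. The plate runs from y = -75 mm to y = +165 mm and x = -75 to +75 mm. The alignment bar is on the +y side of the hub and slides along y between two low guide rails (at y = 105 to 150 mm, top 24 mm high)
- disc: the loose aluminium disc, 130 mm in diameter, 12 mm thick, about 0.25 kg, lying on the jig's plate with its 17.5 mm centre bore over the hub pin, free to turn about it. One segment is cut off: the straight edge (the flat) is 92 mm long and 46 mm from the centre, on the disc's +y side. Origin: centre of the underside, on the bore axis (14 mm above the jig's underside when seated); z up. The flat faces the bar when the disc's y axis points along the jig's y axis
- disc_flat (a point): middle of the disc's straight edge, at half thickness: 46 mm from the disc's centre along its +y; axes as the disc's
- disc_peg (a point): point on the axis of the disc's finger peg, 10 mm below its top: an upright black round peg 16 mm in diameter and 40 mm tall, standing on the disc near the rim opposite the flat (42 mm from the centre along the disc's -y); grip it here or push it sideways to turn the disc. The peg is fixed to the disc, so it turns with it: a tight grip that does not turn with the disc slips off round. The disc's top lies 30 mm below this point, the bar's top 24 mm below it
- bar (a joint): travel of the steel alignment bar along its slide, m: 0 = fully back, grows as the bar slides towards the hub (jig -y); 0.039 = its face at the flat of a correctly turned disc; end stop 0.042. It meets the round rim at 0.020 if the flat does not face it. Slides with about 2 N of friction and stays where it is left. With the disc a few degrees out it still pulls the flat straight; farther out it jams on the corner of the flat
- bar_face (a point): middle of the bar's straight face that looks to the hub, at the height of disc_flat; x along the bar, y away from the hub (as the jig's axes). The bar is 110 mm long, 14 mm thick, its top 32 mm above the jig's underside
- bar_post (a point): point on the axis of the bar's black round grip post (16 mm diameter, upright), 10 mm below its top and 40 mm behind the bar's face (jig +y); grip it here or push it to slide the bar
- alcohol_bottle: bystander: white bottle 60 mm in diameter, 118 mm tall, left of the jig; origin centre of its underside
- solder_spool: bystander: spool 56 mm in diameter, 40 mm tall, left of the jig; origin centre of its underside
- tape_roll: bystander: roll of tape 82 mm in diameter, 18 mm tall, right of the jig; origin centre of its underside
- calipers: bystander: digital calipers lying flat, 205 mm long (y), 68 mm wide, 15 mm tall, right of the jig; origin centre of its underside
- disc_seat (a point): where the disc's origin lies when it is seated: on the hub axis at the plate's top, 14 mm above the jig's underside
Not all that is in view belongs to the job. Of the things that look like the disc, the middle-sized one is meant.

How it is judged:
By the outcome, as a careful person would: the job done as asked, in the order asked, and still so for the second after the job is handed in, with the robot touching nothing.
It also fails if it takes over 54 s, if anything falls off the work surface, if the arm or the gripper's body presses on something with over 40 N, if the wrist force passes 120 N, or if a joint passes its speed limit or range.

ROBOT

A 6-joint arm with a two-finger parallel gripper is mounted at the origin on the work surface; the furniture and walls round the work are solid. World frame = base frame: x ahead of the robot, y to its left, z up, the work surface at z = 0. Lengths are in mm, angles in rad, forces in N, time in s.
With the tool pointing down it reaches from about 400 to 925 mm from the base axis. Payload 12.5 kg.
Tool frame: the origin (TCP) lies midway between the tips of the shut fingers; the grasp point (between the pads) lies 19 mm behind it; z points along the fingers, y is the line along which they close (so a half turn about z gives the same grasp; the last joint's range is limited). The gripper opens to 95 mm and grips with 3 to 60 N. Pads are 20 mm wide; open, the fingers measure 119 mm over their backs; the gripper's body (75 mm by 180 mm) begins 59 mm behind the grasp point.
Start: joints at [-1.436, 0.491, 1.559, -0, 1.092, -0.106], TCP at [149.072, -606.98, 214.661] pointing down, gripper open.
Joint ranges: [-3.1, 3.1], [-0.84, 2.19], [0.05, 2.79], [-1.13, 4.28], [0.06, 2.93], [-2.69, 2.69]. Speed limits (rad/s): [2.22, 2.22, 2.79, 3.14, 3.14, 3.14].

INTERFACE

Orientations are given as [roll, pitch, yaw] about the fixed x, y, z axes, in that order (R = Rz(yaw) Ry(pitch) Rx(roll)).
In Python, from cell import state, read_camera, camera_info, env gives the robot as it stands.
- The arm moves only by the tool move_arm, never from a script. Its argument "commands" is a list of rows, each a list of 3 entries, a list of its own where there are three numbers: the shift along the world's x, y, z in cm, then the turn, a rotation vector about the world's x, y, z in degrees, then the opening, from 0 (shut) to 1 (fully open). A call has 1 to 10 rows; each row shifts and turns the commanded pose from where the row before left it; what a row does not reach is not made up. A row lasts 1/10 s, in which the tool goes at most 50 mm and 8.59 degrees, less where a joint would pass 70% of its speed; a pose out of reach is approached as far as the arm can. A call with a gripper value outside its range is refused whole. The fingers move at their own pace and stop on an object; the grip force is fixed at half the most. Time passes only in rows, so rows that do not move let the fingers close. It gives the time, the measured TCP pose, the force, the opening and the grip force at its end, in the units of the state.
- state(): the state, without advancing time (a new reading comes with each control period).
- read_camera(name): name is "scene" or "side" or "wrist"; returns the picture (400x640x3 uint8, blue, green, red); there is no depth.
- camera_info(name): a dict with "K" (3x3 intrinsics, pixels), "k1" (the pictures are not rectified: a ray, as slopes to the right and down, at radius r is drawn at 1 + k1 r^2 times it, then the intrinsics apply), "cam_to_world" (4x4, takes a point from camera to world coordinates). Camera axes: x right, y down, z forward; pixel columns grow to the right and rows downward; lengths in mm; the calibration is good to about 2 mm. A picture is of the moment at which its call begins: read the wrist's pose just before it. camera_info takes no time and is no camera call; for the wrist camera it gives the pose at the moment of the call.
- env.job_done(): hands the job in; it is judged then, once.
The state is a dict: "t": time; "joints": joint angles; "qvel": joint speeds; "tau": joint torques, N m; "eef_pos": TCP position; "tcp_rot": TCP orientation; "ft_force": force on the tool from outside, world axes, zero at the start; "moment": the same for the moment, N m; "opening": opening from 0.0 (shut) to 1.0 (fully open); "grip_force": force on a finger pad.
Only numpy, scipy, OpenCV 4.12 (cv2) and the standard library are available. Lean on these libraries where they do the work, as an engineer would, in place of code of your own. Each camera call takes 0.05 s, during which the arm holds its last target. There are 200 camera calls.

## Working session

There is one attempt and no reset: what is moved stays moved. The work goes in short steps, Python scripts to look and compute and a tool call to move; the robot and the scene stay as the last step left them, time stands still between calls to the robot, and variables do not carry over. Pictures are saved under pics/ and viewed, at most 10 in all, crops included, and the job is handed in when it is done.

Besides the shell and the picture viewer there is one more tool, called after "Request:" as name([rows], argument=value, ...), one row to a line, values as JSON. move_arm: Moves the arm, as the interface text tells. Its arguments: {"type":"object","properties":{"commands":{"type":"array"}},"required":["commands"]}

```bash
ls; mkdir -p pics
cat > h.py <<'E'
import numpy as np, cv2
from cell import state, read_camera, camera_info, env
def proj(n,P,ci=None):
    ci=ci or camera_info(n); T=np.linalg.inv(np.array(ci["cam_to_world"]))
    p=T[:3,:3]@np.array(P,float)+T[:3,3]; s=p[:2]/p[2]; s=s*(1+ci["k1"]*(s@s)); K=np.array(ci["K"])
    return K[:2,:2]@s+K[:2,2]
def ray(n,uv,ci=None):
    ci=ci or camera_info(n); K=np.array(ci["K"]); d=np.linalg.inv(K)@np.array([uv[0],uv[1],1.]); d=d[:2]; s=d.copy()
    for _ in range(30): s=d/(1+ci["k1"]*(s@s))
    T=np.array(ci["cam_to_world"]); r=T[:3,:3]@np.array([s[0],s[1],1.]); return T[:3,3],r/np.linalg.norm(r)
def atz(n,uv,z,ci=None):
    o,r=ray(n,uv,ci); return o+r*(z-o[2])/r[2]
def tri(obs):
    A=np.zeros((3,3));b=np.zeros(3);L=[]
    for n,uv,*c in obs:
        o,r=ray(n,uv,*c); M=np.eye(3)-np.outer(r,r); A+=M;b+=M@o; L.append((o,M))
    p=np.linalg.solve(A,b); return p,[float(np.linalg.norm(M@(p-o))) for o,M in L]
E
python3 - <<'E'
from h import *
for n in("scene","side"):
    cv2.imwrite(f"pics/{n}0.png",read_camera(n)); print(camera_info(n))
print(state())
E
```

```text
pics
{'K': array([[445.06278818,   0.        , 317.55378017],
       [  0.        , 445.06278818, 200.189942  ],
       [  0.        ,   0.        ,   1.        ]]), 'k1': -0.046397807602872994, 'cam_to_world': array([[-7.57291586e-01, -5.24459770e-01,  3.89167577e-01,
        -5.94882380e+01],
       [-6.52951962e-01,  6.19690114e-01, -4.35474337e-01,
         6.38259973e+02],
       [-1.27745291e-02, -5.83888785e-01, -8.11733145e-01,
         1.28872616e+03],
       [ 0.00000000e+00,  0.00000000e+00,  0.00000000e+00,
         1.00000000e+00]])}
{'K': array([[392.27024892,   0.        , 316.23386598],
       [  0.        , 392.27024892, 195.88613098],
       [  0.        ,   0.        ,   1.        ]]), 'k1': -0.032579901326670026, 'cam_to_world': array([[ 9.97053721e-01, -6.30370798e-02,  4.37058762e-02,
         5.07128326e+02],
       [-7.32656998e-02, -6.13885723e-01,  7.85987568e-01,
        -8.70005744e+02],
       [-2.27159476e-02, -7.86873971e-01, -6.16695500e-01,
         7.59891074e+02],
       [ 0.00000000e+00,  0.00000000e+00,  0.00000000e+00,
         1.00000000e+00]])}
{'t': 0.1, 'joints': array([-1.43560705e+00,  4.91493380e-01,  1.55939710e+00,  1.08074546e-05,
        1.09170193e+00, -1.05610962e-01]), 'qvel': array([-1.04158922e-03, -2.42666222e-03,  1.36847207e-03,  2.80596557e-05,
       -1.49579744e-04,  1.04367686e-03]), 'tau': array([ 3.84966843e-03, -6.13622332e+01, -2.58607131e+01,  6.94256206e-02,
        4.69965313e-02, -6.05670198e-05]), 'eef_pos': array([ 149.03812985, -606.74411906,  214.12089317]), 'tcp_rot': array([-3.14059949e+00, -1.14920495e-04,  2.40795192e-01]), 'ft_force': array([-0.53656765, -0.20276178,  0.19636238]), 'moment': array([-0.01232223, -0.01201517, -0.02176234]), 'grip_force': 0.0, 'opening': 0.9994547798387811}
```

View pics/scene0.png

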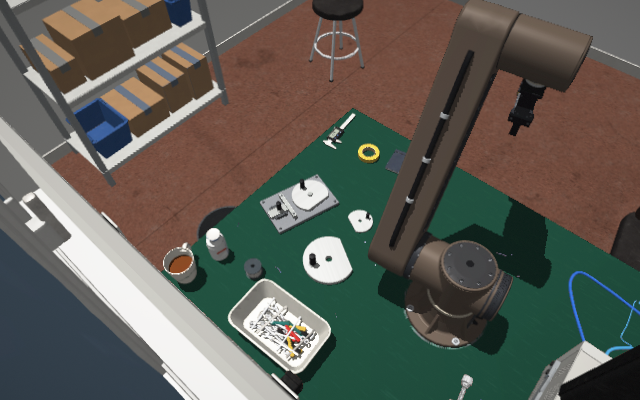

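View pics/side0.png

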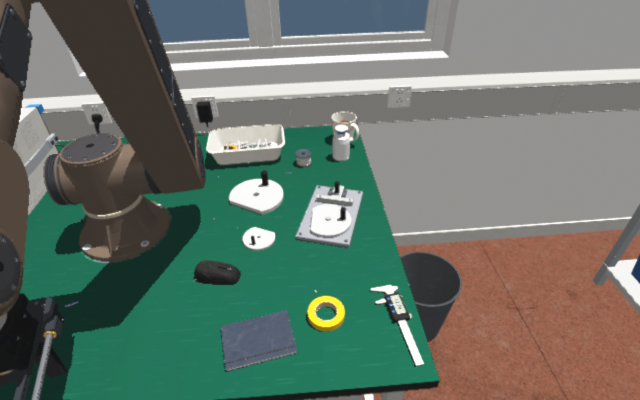

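The jig is at about (300,203) in the scene view and (331,215) in the side view. The mid-sized disc sits on it, with its peg near (343,213) in the side view. I'll enlarge both views.

Run:
```python
from h import *
a=cv2.imread("pics/scene0.png")[165:240,250:350]; b=cv2.imread("pics/side0.png")[175:250,285:385]
f=lambda i: cv2.resize(i,None,fx=4*1.5,fy=4*1.0*1.0,interpolation=cv2.INTER_CUBIC)
g=lambda i: cv2.resize(i,(800,600),interpolation=cv2.INTER_CUBIC)
c=np.vstack([cv2.resize(a,(400,300),interpolation=cv2.INTER_CUBIC),cv2.resize(b,(400,300),interpolation=cv2.INTER_CUBIC)])
cv2.imwrite("pics/crop0.png",c)
```

```text
(no output)
```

View pics/crop0.png

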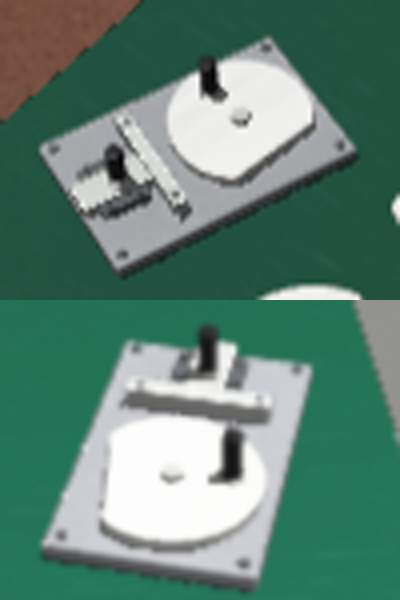

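Run:
```python
from h import *
S=lambda x,y:((x+.5)/4-.5+250,(y+.5)/4-.5+165); D=lambda x,y:((x+.5)/4-.5+285,(y+.5)/4-.5-75+175)
pts=dict(hub=((240,115),(171,472)),peg=((208,61),(233,431)),post=((115,150),(208,331)),
 sA=((54,149),(297,370)),sB=((266,47),(244,563)),sC=((340,146),(62,536)),sD=((123,255),(136,350)))
for k,(a,b) in pts.items():
    p,r=tri([("scene",S(*a)),("side",D(*b))]); print(k,p.round(1),np.round(r,1))
print(camera_info("wrist"))
```

```text
hub [583.7 -41.4  30. ] [0.9 0.9]
peg [625.4 -46.9  68.1] [0. 0.]
post [622.2  73.9  65.9] [0.3 0.3]
sA [693.   84.5  15.1] [0.1 0.1]
sB [ 624.5 -122.6   16. ] [0.4 0.4]
sC [503.5 -81.8  13.2] [0. 0.]
sD [570.8 124.6  14.2] [0. 0.]
{'K': array([[330.43630509,   0.        , 316.38599037],
       [  0.        , 330.43630509, 197.09343605],
       [  0.        ,   0.        ,   1.        ]]), 'k1': -0.03236070191429967, 'cam_to_world': array([[ 2.37691427e-01, -9.38292875e-01, -2.51215579e-01,
         2.20047860e+02],
       [-9.71340365e-01, -2.29824056e-01, -6.06530985e-02,
        -5.90827873e+02],
       [-8.25013123e-04,  2.58432554e-01, -9.66028951e-01,
         3.85147971e+02],
       [ 0.00000000e+00,  0.00000000e+00,  0.00000000e+00,
         1.00000000e+00]])}
```

Request:
move_arm([
  [[3.2,3.7,0.3],[0,0,8.5],1],
  [[3.2,3.7,0.3],[0,0,8.5],1],
  [[3.2,3.7,0.3],[0,0,8.5],1],
  [[3.2,3.7,0.3],[0,0,8.5],1],
  [[3.2,3.7,0.3],[0,0,8.5],1],
  [[3.2,3.7,0],[0,0,8.5],1],
  [[3.2,3.7,0],[0,0,8.5],1],
  [[3.2,3.7,0],[0,0,8.5],1],
  [[3.2,3.7,0],[0,0,8.5],1],
  [[3.2,3.7,0],[0,0,8.5],1],
])

```text
t: 1.1
eef_pos: [470.0, -235.2, 229.6]
tcp_rot: [-3.142, -0.0, 1.73]
ft_force: [0.7, -0.3, -0.3]
opening: 0.998
grip_force: 0.0
```

Run:
```python
from h import *
# bystanders
print("bottle base", atz("scene",(219,253),0).round(), "side", atz("side",(342,155),0).round(), "top tri", tri([("scene",(213,233)),("side",(341,131))])[0].round())
print("spool", tri([("scene",(252,263)),("side",(303,154))])[0].round())
print("tape", tri([("scene",(368,153)),("side",(326,313))])[0].round())
```

```text
bottle base [667. 320.   0.] side [671. 328.   0.] top tri [668. 312. 109.]
spool [533. 286.  42.]
tape [ 551. -342.    9.]
```

Request:
move_arm([
  [[3,3.7,0],[0,0,8.5],1],
  [[3,3.7,0],[0,0,8.5],1],
  [[3,3.7,0],[0,0,8.5],1],
  [[3,3.7,0],[0,0,8.5],1],
  [[2,3.4,0],[0,0,8.5],1],
  [[1,3,0],[0,0,8.5],1],
  [[0,0,0],[0,0,8.5],1],
  [[0,0,0],[0,0,8.5],1],
  [[0,0,0],[0,0,5.4],1],
  [[0,0,0],[0,0,0],1],
])

```text
t: 2.1
eef_pos: [618.9, -24.8, 229.3]
tcp_rot: [3.141, -0.001, 3.007]
ft_force: [-0.3, 0.5, -0.2]
opening: 1.002
grip_force: 0.0
```

Run:
```python
from h import *
import json
ci=camera_info("wrist"); im=read_camera("wrist"); s=state(); print(s["eef_pos"].round(1),s["tcp_rot"].round(3),s["joints"].round(2))
for k,p in dict(hub=(583.7,-41.4,32),peg=(625.4,-46.9,66),post=(622.2,73.9,66)).items(): print(k,proj("wrist",p,ci).round(1))
cv2.imwrite("pics/w1.png",im); import pickle; pickle.dump(ci,open("w1.pkl","wb"))
```

```text
[619.  -24.9 229.4] [ 3.141e+00 -1.000e-03  3.003e+00] [-0.15  0.47  1.55  0.    1.12 -1.58]
hub [298.4 145.6]
peg [297.4 189.7]
post [413.1 171.3]
```

View pics/w1.png

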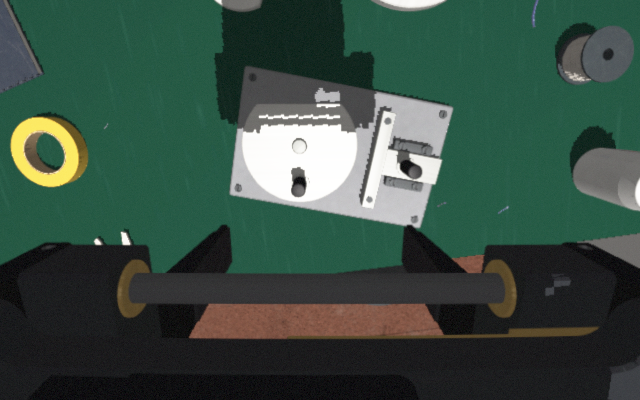

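The wrist view shows the hub at (299,146), the peg top at (298,188) and the post top at (415,172). All are within about 2 px of what I predicted. Next I'll refine with the three views together.

Run:
```python
from h import *
import pickle; ci=pickle.load(open("w1.pkl","rb"))
S=lambda x,y:((x+.5)/4-.5+250,(y+.5)/4-.5+165); D=lambda x,y:((x+.5)/4-.5+285,(y+.5)/4-.5-75+175)
pts=dict(hub=((240,115),(171,472),(299,146)),peg=((208,61),(233,431),(298,189)),post=((115,150),(208,331),(415,172)),
 sA=((54,149),(297,370),(414,219)),sB=((266,47),(244,563),(238,187)),sC=((340,146),(62,536),(252,77)),sD=((123,255),(136,350),(443,114)))
Q={}
for k,(a,b,c) in pts.items():
    p,r=tri([("scene",S(*a)),("side",D(*b)),("wrist",c,ci)]); Q[k]=p; print(k,p.round(1),np.round(r,1))
ex=Q["sA"]-Q["sD"]+Q["sB"]-Q["sC"]; ey=Q["sA"]-Q["sB"]+Q["sD"]-Q["sC"]
print(np.degrees([np.arctan2(ex[1],ex[0]),np.arctan2(-ey[0],ey[1])]))
d=Q["peg"]-Q["hub"]; print("peg ang",np.degrees(np.arctan2(d[1],d[0])),np.hypot(*d[:2])); d=Q["post"]-Q["hub"];print(np.degrees(np.arctan2(-d[0],d[1])),np.hypot(*d[:2]))
c=(Q["sA"]+Q["sB"]+Q["sC"]+Q["sD"])/4; a=np.radians(-18.5); print("hub from plate",c[:2]-45*np.array([-np.sin(a),np.cos(a)]))
```

```text
hub [583.9 -41.2  29.9] [0.7 1.1 0.5]
peg [625.  -46.5  68. ] [0.5 0.5 0.8]
post [622.5  74.7  66.1] [0.6 0.9 1.2]
sA [693.   84.7  15.2] [0.3 0.2 0.3]
sB [ 624.4 -122.1   15.7] [0.7 0.4 0.6]
sC [503.5 -82.1  13.3] [0.4 0.1 0.4]
sD [571.2 125.1  14.3] [0.6 0.5 1.1]
[-18.32257817 -18.22371987]
peg ang -7.292675176421215 41.398621534206114
-18.406394110208215 122.11924324283797
hub from plate [583.72102858 -41.26981886]
```

Request:
move_arm([
  [[0.63,-2.16,-2],[0,0,0.6],0.5],
  [[0,0,-4],[0,0,0],0.5],
  [[0,0,-3],[0,0,0],0.5],
  [[0,0,0],[0,0,0],0.5],
  [[0,0,0],[0,0,0],0.5],
])

```text
t: 2.65
eef_pos: [625.6, -46.7, 140.2]
tcp_rot: [3.141, -0.0, 3.014]
ft_force: [0.4, -0.3, 0.6]
opening: 0.635
grip_force: 0.0
```

Run:
```python
from h import *
ci=camera_info("wrist"); im=read_camera("wrist"); s=state(); print(s["eef_pos"].round(1),s["tcp_rot"].round(3),s["opening"])
T=s["eef_pos"]
print("peg pred",proj("wrist",(625.3,-46.5,66),ci).round(1),"tcp at 66",proj("wrist",(T[0],T[1],66),ci).round(1),"hub",proj("wrist",(583.8,-41.2,32),ci).round(1))
cv2.imwrite("pics/w2.png",im)
```

```text
[626.1 -46.7 141.1] [-3.142e+00  2.000e-03  3.015e+00] 0.5968799920881998
peg pred [318.1 204.5] tcp at 66 [318.  205.5] hub [318.  145.4]
```

View pics/w2.png

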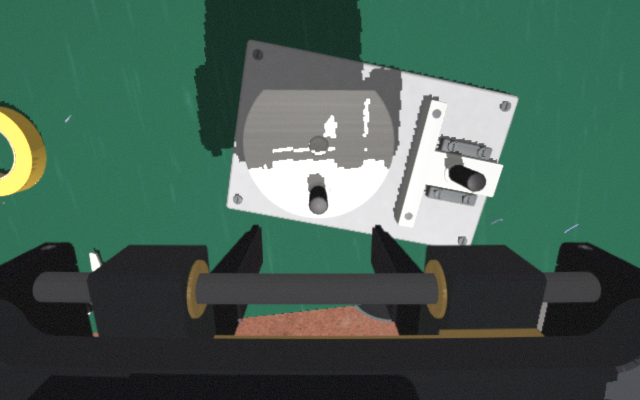

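The peg top is at (318,205) and the hub at (319,144), which matches the prediction to about 1 px. Descending around the peg.

Request:
move_arm([
  [[0,0,-2],[0,0,0],0.4],
  [[0,0,-2.5],[0,0,0],0.35],
  [[0,0,-2.5],[0,0,0],0.35],
  [[0,0,-2],[0,0,0],0.3],
  [[0,0,-1.2],[0,0,0],0.22],
  [[0,0,0],[0,0,0],0.22],
  [[0,0,0],[0,0,0],0.22],
  [[0,0,0],[0,0,0],0.22],
])

```text
t: 3.5
eef_pos: [626.1, -46.7, 39.1]
tcp_rot: [-3.142, 0.002, 3.016]
ft_force: [0.5, -0.3, 0.1]
opening: 0.218
grip_force: 0.0
```

Request:
move_arm([
  [[-0.06,-0.3,0],[0,0,-4.2],0.22],
  [[-0.06,-0.3,0],[0,0,-4.2],0.22],
  [[-0.105,-0.29,0],[0,0,-4.2],0.22],
  [[-0.105,-0.29,0],[0,0,-4.2],0.22],
  [[-0.145,-0.27,0],[0,0,-4.2],0.22],
  [[-0.145,-0.27,0],[0,0,-4.2],0.22],
  [[-0.185,-0.245,0],[0,0,-4.2],0.22],
  [[-0.185,-0.245,0],[0,0,-4.2],0.22],
  [[-0.22,-0.22,0],[0,0,-4.2],0.22],
  [[-0.22,-0.22,0],[0,0,-4.2],0.22],
])

```text
t: 4.5
eef_pos: [611.5, -73.1, 38.8]
tcp_rot: [3.14, 0.001, 2.28]
ft_force: [0.6, 1.3, 0.2]
opening: 0.221
grip_force: 0.6
```

Request:
move_arm([
  [[-0.245,-0.185,0],[0,0,-4.2],0.22],
  [[-0.245,-0.185,0],[0,0,-4.2],0.22],
  [[-0.27,-0.145,0],[0,0,-4.2],0.22],
  [[-0.27,-0.145,0],[0,0,-4.2],0.22],
  [[-0.29,-0.105,0],[0,0,-4.2],0.22],
  [[-0.29,-0.105,0],[0,0,-4.2],0.22],
  [[-0.3,-0.06,0],[0,0,-4.2],0.22],
  [[-0.3,-0.06,0],[0,0,-4.2],0.22],
  [[-0.305,-0.015,0],[0,0,-4.2],0.22],
  [[-0.305,-0.015,0],[0,0,-4.2],0.22],
])

```text
t: 5.5
eef_pos: [583.5, -83.4, 38.8]
tcp_rot: [3.139, 0.0, 1.547]
ft_force: [1.0, 1.8, -0.0]
opening: 0.22
grip_force: 0.5
```

Request:
move_arm([
  [[-0.305,0.03,0],[0,0,-4.2],0.22],
  [[-0.305,0.03,0],[0,0,-4.2],0.22],
  [[-0.3,0.075,0],[0,0,-4.2],0.22],
  [[-0.3,0.075,0],[0,0,-4.5],0.22],
  [[0,0,0],[0,0,0],0.22],
  [[0,0,0],[0,0,0],0.22],
  [[0,0,0],[0,0,0],0.1],
  [[0,0,0],[0,0,0],0.1],
  [[0,0,0],[0,0,0],0.1],
])

```text
t: 6.4
eef_pos: [571.7, -81.5, 38.3]
tcp_rot: [3.139, -0.0, 1.252]
ft_force: [2.9, -1.3, 5.2]
opening: 0.165
grip_force: 30.0
```

Request:
move_arm([
  [[-0.1,0.03,0],[0,0,0],0.1],
  [[0,0,0],[0,0,0],0.1],
  [[0,0,0],[0,0,0],0.1],
])

```text
t: 6.7
eef_pos: [571.2, -81.4, 38.3]
tcp_rot: [3.138, -0.0, 1.252]
ft_force: [5.7, -2.5, 3.5]
opening: 0.16
grip_force: 30.0
```

Request:
move_arm([
  [[0,0,0],[0,0,0],0.35],
  [[0,0,0],[0,0,0],0.35],
  [[0,0,0],[0,0,0],0.35],
  [[0,0,1.5],[0,0,0],0.4],
  [[0,0,3],[0,0,0],0.4],
  [[0.6,2,4],[0,0,0],0.5],
  [[1,3,2],[0,0,0],0.5],
  [[1,3,0],[0,0,0],0.5],
  [[0,0,0],[0,0,0],0.5],
])

```text
t: 7.6
eef_pos: [596.2, 1.9, 143.2]
tcp_rot: [3.141, -0.001, 1.254]
ft_force: [-0.8, -0.6, 0.1]
opening: 0.498
grip_force: 0.0
```

Run:
```python
from h import *
import pickle
ci=camera_info("wrist"); im=read_camera("wrist"); s=state(); print(s["eef_pos"].round(1),s["tcp_rot"].round(3),s["opening"])
pickle.dump(ci,open("w3.pkl","wb"))
print("peg pred",proj("wrist",(570.6,-81.1,66),ci).round(1),"hub",proj("wrist",(583.8,-41.2,32),ci).round(1),"post",proj("wrist",(622.5,74.7,66),ci).round(1))
a=np.radians(-18.3);ex=np.array([np.cos(a),np.sin(a)]);ey=np.array([-np.sin(a),np.cos(a)]);h=np.array([583.8,-41.2])
for x in(-46,46): print("flat end",proj("wrist",(*(h+46*ey+x*ex),26),ci).round(1))
cv2.imwrite("pics/w3.png",im)
```

```text
[5.956e+02 5.000e-01 1.425e+02] [-3.141  0.     1.254] 0.5002040561028402
peg pred [317.1 301.5] hub [317.2 240.3] post [318.2 100.7]
flat end [266.1 189.8]
flat end [368.5 190. ]
```

View pics/w3.png

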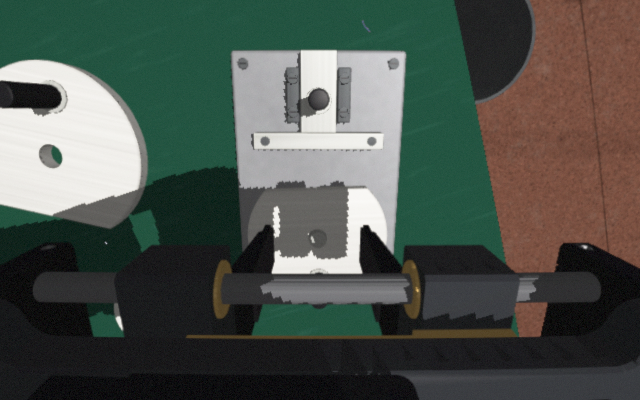

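The flat now faces the bar: its edge runs along row 186 from about x 264 to 368, and the bar runs along row 133. The post top is at (319,99), within 2 px of the prediction. Going to the post.

Request:
move_arm([
  [[0.7,2,0],[0,0,0],0.5],
  [[1,2.75,0],[0,0,0],0.5],
  [[1,2.7,0],[0,0,0],0.5],
  [[0,0,-2],[0,0,0],0.5],
  [[0,0,-3],[0,0,0],0.5],
  [[0,0,-3],[0,0,0],0.45],
  [[0,0,-1.5],[0,0,0],0.4],
  [[0,0,-0.9],[0,0,0],0.4],
  [[0,0,0],[0,0,0],0.4],
])

```text
t: 8.55
eef_pos: [622.4, 73.1, 37.9]
tcp_rot: [-3.14, 0.001, 1.251]
ft_force: [0.6, 0.5, 0.7]
opening: 0.4
grip_force: 0.0
```

Request:
move_arm([
  [[0,0,0],[0,0,0],0.1],
  [[0,0,0],[0,0,0],0.1],
  [[0,0,0],[0,0,0],0.1],
  [[0,0,0],[0,0,0],0.1],
  [[0,0,0],[0,0,0],0.1],
  [[0,0,0],[0,0,0],0.1],
])

```text
t: 9.15
eef_pos: [621.6, 74.1, 39.5]
tcp_rot: [-3.139, 0.0, 1.252]
ft_force: [-7.7, 2.3, 7.6]
opening: 0.161
grip_force: 30.0
```

Request:
move_arm([
  [[-0.126,-0.38,0],[0,0,0],0.1],
  [[-0.126,-0.38,0],[0,0,0],0.1],
  [[-0.126,-0.38,0],[0,0,0],0.1],
  [[-0.126,-0.38,0],[0,0,0],0.1],
  [[-0.126,-0.38,0],[0,0,0],0.1],
  [[-0.126,-0.38,0],[0,0,0],0.1],
  [[-0.126,-0.38,0],[0,0,0],0.1],
  [[-0.063,-0.19,0],[0,0,0],0.1],
  [[0,0,0],[0,0,0],0.1],
])

```text
t: 10.05
eef_pos: [612.1, 45.4, 39.5]
tcp_rot: [-3.14, 0.0, 1.251]
ft_force: [-7.9, 1.9, 7.4]
opening: 0.161
grip_force: 30.0
```

Request:
move_arm([
  [[-0.031,-0.095,0],[0,0,0],0.1],
  [[-0.031,-0.095,0],[0,0,0],0.1],
  [[-0.031,-0.095,0],[0,0,0],0.1],
  [[-0.031,-0.095,0],[0,0,0],0.1],
  [[0,0,0],[0,0,0],0.1],
])

```text
t: 10.55
eef_pos: [611.0, 41.9, 39.4]
tcp_rot: [-3.14, 0.0, 1.252]
ft_force: [-6.8, 3.1, 7.0]
opening: 0.161
grip_force: 30.0
```

Request:
move_arm([
  [[-0.031,-0.095,0],[0,0,0],0.1],
  [[0,0,0],[0,0,0],0.1],
])

```text
t: 10.75
eef_pos: [610.6, 40.9, 39.4]
tcp_rot: [-3.14, 0.0, 1.252]
ft_force: [-6.5, 3.5, 6.8]
opening: 0.165
grip_force: 30.0
```

Request:
move_arm([
  [[-0.031,-0.095,0],[0,0,0],0.1],
  [[0,0,0],[0,0,0],0.1],
])

```text
t: 10.95
eef_pos: [610.4, 40.1, 39.5]
tcp_rot: [-3.14, -0.0, 1.252]
ft_force: [-5.9, 4.9, 7.0]
opening: 0.159
grip_force: 30.0
```

Request:
move_arm([
  [[-0.031,-0.095,0],[0,0,0],0.1],
  [[0,0,0],[0,0,0],0.1],
])

```text
t: 11.15
eef_pos: [610.2, 39.5, 39.5]
tcp_rot: [-3.14, -0.001, 1.251]
ft_force: [-6.0, 6.6, 6.6]
opening: 0.16
grip_force: 30.0
```

Request:
move_arm([
  [[-0.031,-0.095,0],[0,0,0],0.1],
  [[0,0,0],[0,0,0],0.1],
])

```text
t: 11.35
eef_pos: [609.9, 38.7, 39.4]
tcp_rot: [-3.14, -0.001, 1.251]
ft_force: [-5.8, 7.3, 6.2]
opening: 0.163
grip_force: 30.0
```

Request:
move_arm([
  [[-0.031,-0.095,0],[0,0,0],0.1],
  [[0,0,0],[0,0,0],0.1],
])

```text
t: 11.55
eef_pos: [609.8, 38.4, 39.5]
tcp_rot: [-3.14, -0.002, 1.251]
ft_force: [-4.4, 13.8, 6.2]
opening: 0.163
grip_force: 30.0
```

Request:
move_arm([
  [[-0.031,-0.095,0],[0,0,0],0.1],
  [[0,0,0],[0,0,0],0.1],
])

```text
t: 11.75
eef_pos: [609.8, 38.3, 39.5]
tcp_rot: [-3.141, -0.003, 1.251]
ft_force: [-2.8, 18.8, 5.1]
opening: 0.166
grip_force: 30.0
```

Request:
move_arm([
  [[-0.031,-0.095,0],[0,0,0],0.1],
  [[0,0,0],[0,0,0],0.1],
])

```text
t: 11.95
eef_pos: [609.8, 38.2, 39.5]
tcp_rot: [-3.141, -0.004, 1.251]
ft_force: [-0.5, 24.7, 3.9]
opening: 0.161
grip_force: 30.0
```

Request:
move_arm([
  [[0,0,0],[0,0,0],0.4],
  [[0,0,0],[0,0,0],0.4],
  [[0,0,0],[0,0,0],0.4],
  [[0,0,1],[0,0,0],0.4],
  [[0,0,3],[0,0,0],0.4],
  [[0,0,4],[0,0,0],0.4],
  [[0,0,4],[0,0,0],0.4],
  [[0.5,1.5,1],[0,0,0],0.4],
  [[0.5,1.5,1],[0,0,0],0.4],
  [[0,0,0],[0,0,0],0.4],
])

```text
t: 12.95
eef_pos: [620.5, 66.4, 179.4]
tcp_rot: [3.14, -0.001, 1.253]
ft_force: [1.1, -0.2, -0.7]
opening: 0.398
grip_force: 0.0
```

Run:
```python
from h import *
ci=camera_info("wrist"); im=read_camera("wrist"); s=state(); print(s["eef_pos"].round(1))
w=im[60:300,180:460]
d=read_camera("side")[175:250,285:385]
print(proj("wrist",(583.8,-41.2,32),ci))
c=np.vstack([cv2.resize(w,(700,600),interpolation=cv2.INTER_CUBIC)]); cv2.imwrite("pics/w4.png",c)
cv2.imwrite("pics/d4.png",cv2.resize(d,(800,600),interpolation=cv2.INTER_CUBIC))
```

```text
[619.8  65.6 178.1]
[314.41937615 286.87978935]
```

View pics/w4.png

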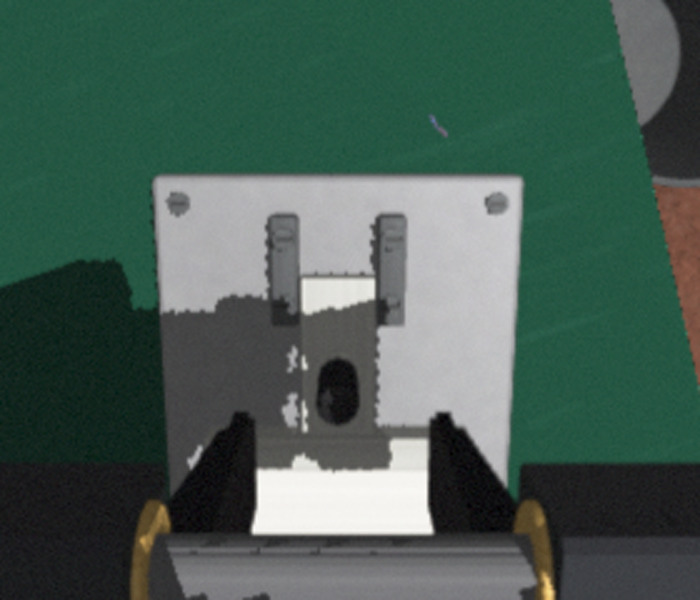

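View pics/d4.png

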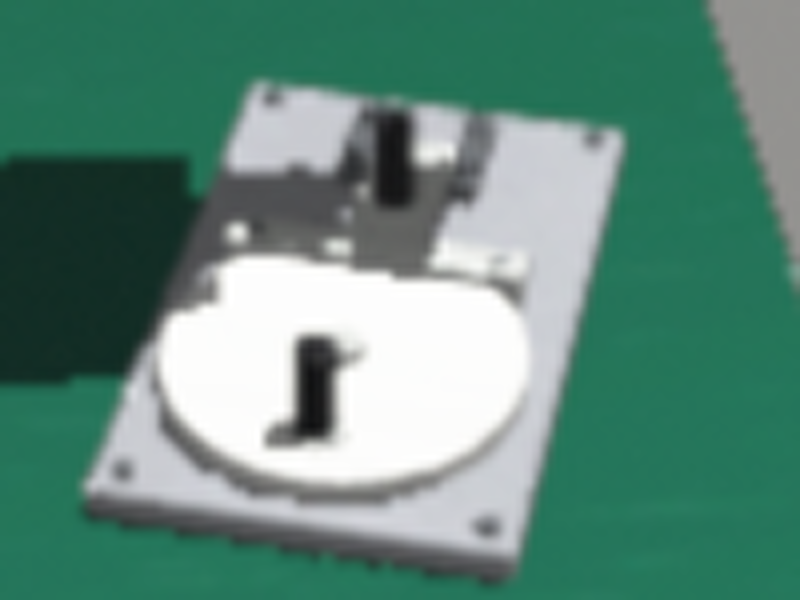

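Both views show the bar against the flat, with the flat parallel to the bar. I'll take one nearer look at the seam from above.

Request:
move_arm([
  [[-1,-3,0],[0,0,0],0.4],
  [[-1.3,-3.9,0],[0,0,0],0.4],
  [[-1.3,-3.9,0],[0,0,0],0.4],
  [[-1,-3,-2],[0,0,0],0.4],
  [[0,0,-2],[0,0,0],0.4],
  [[0,0,0],[0,0,0],0.4],
  [[0,0,0],[0,0,0],0.4],
])

```text
t: 13.75
eef_pos: [573.6, -73.3, 138.0]
tcp_rot: [-3.14, 0.0, 1.251]
ft_force: [1.0, -0.7, 0.8]
opening: 0.4
grip_force: 0.0
```

Run:
```python
from h import *
ci=camera_info("wrist"); im=read_camera("wrist"); s=state(); print(s["eef_pos"].round(1))
u,v=map(int,proj("wrist",(583.8+14.4,-41.2+43.7,26),ci)); print(u,v,proj("wrist",(583.8,-41.2,32),ci))
v0=max(v-50,0); cv2.imwrite("pics/w5.png",cv2.resize(im[v0:v0+140,u-93:u+93],(797,600),interpolation=cv2.INTER_CUBIC)); print(v0)
```

```text
[574.1 -73.1 138.7]
314 98 [315.10399716 155.38115412]
48
```

View pics/w5.png

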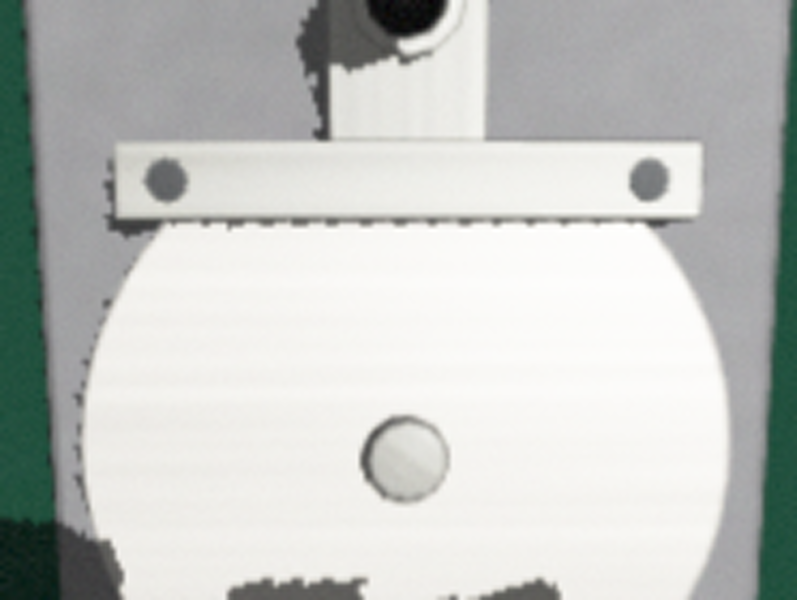

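The crop shows the bar's face flush along the whole flat, at row 220 from x 165 to 645. The disc is seated on the hub at (405,458), and the gripper is clear above it. Handing in.

```bash
python3 -c "
from h import *
print(env.job_done())"
```

```text
the job is handed in; nothing more can be done
None
```

The disc is turned with its straight edge to the bar, the bar is flush along the whole edge, the disc lies flat on the jig, the arm stayed well away from the bystander objects, and the job was handed in at about 14 s.

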